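# Unlock the stock drawer of a jeweller's bench

## Robot

A 6-joint arm with a two-finger parallel gripper is mounted at the origin on the work surface. World frame = base frame: x ahead of the robot, y to its left, z up, the work surface at z = 0. Lengths are in m, angles in rad, forces in N, time in s.
With the tool pointing down it reaches from about 0.375 to 0.975 m from the base axis. Payload 3.8 kg.
Tool frame: the origin (TCP) lies midway between the tips of the shut fingers; the grasp point (between the pads) lies 19 mm behind it (robot.grip_depth is the distance from the TCP to the grasp point, in m); z points along the fingers, y is the line along which they close (so a half turn about z gives the same grasp; the last joint's range is limited). The gripper opens to 88 mm and grips with 3 to 60 N. Pads are 18 mm wide; open, the fingers measure 123 mm over their backs; the gripper's body (75 mm by 187 mm) begins 45 mm behind the grasp point.
Start: joints at [-1.364, 0.264, 1.604, -0, 1.274, -0.037], TCP at [0.163, -0.655, 0.239] pointing down, gripper open.
Joint ranges: [-2.63, 2.63], [-0.94, 2.18], [0.31, 2.57], [-1.31, 4.45], [0, 2.66], [-2.55, 2.55]. Speed limits (rad/s): [2.57, 2.57, 3.14, 3.14, 3.14, 3.14].

## Interface

Orientations are given as a unit quaternion [w, x, y, z].
In Python, from workcell import robot gives the robot as it stands. The module is installed in compiled form; this text tells all that it offers.
- The arm moves only by the tool apply_moves, never from a script. Its argument "targets" is a list of rows, each an object with "xyz": the shift along the tool's x, y, z in mm, a list of three; "dr": the turn, a rotation vector about the tool's x, y, z in degrees, a list of three; "fingers": the opening, from 0 (shut) to 1 (fully open). In form: [{"xyz": [tx, ty, tz], "dr": [rx, ry, rz], "fingers": fingers}, ...]. A call has 1 to 20 rows; each row shifts and turns the commanded pose from where the row before left it, along the tool's axes as they then stand; what a row does not reach is not made up. A row lasts 1/10 s, in which the tool goes at most 50 mm and 8.59 degrees, less where a joint would pass 70% of its speed; a pose out of reach is approached as far as the arm can. A call with a gripper value outside its range is refused whole. The fingers move at their own pace and stop on an object; the grip force is fixed at half the most. Time passes only in rows, so rows that do not move let the fingers close. It gives the time, the measured TCP pose, the force, the opening and the grip force at its end, in the units of the state.
- robot.read_state(): the state, without advancing time (a new reading comes with each control period).
- robot.camera(name): name is "scene" or "top" or "wrist"; returns the picture (400x640x3 uint8, red, green, blue); there is no depth.
- robot.calibration(name): a dict with "fx", "fy", "cx", "cy" (pixels), "rvec" (rotation vector, rad) and "tvec" (3), from world to camera coordinates, as OpenCV has them; the wrist camera has in their place "mount" (4x4, takes a point from camera to tool coordinates, whose origin is the TCP and whose axes are the flange's). Camera axes: x right, y down, z forward; pixel columns grow to the right and rows downward; lengths in m; the calibration is good to about 2 mm. A picture is of the moment at which its call begins: read the wrist's pose just before it. calibration takes no time and is no camera call.
- robot.job_done(): hands the job in; it is judged then, once.
Trained networks look in the newest picture that a camera, given by its name, has taken for a name from the list of things; names that differ only in an ending like _2 or _b are one class to them, and where a whole thing is asked for, a point or a joint stands for the part that bears it (a point fixed in the world has none). Each returns a list of dicts, best first, with "conf" (0 to 1); they miss things now and then, are a little off and sometimes report something else, mostly with a low value. They report only what shows in the picture. A call takes as long as a camera call.
- robot.find_in(name, camera): "position" ([x, y, z] in m, in world coordinates, good to about 4 mm: the middle of the surface that is visible of it).
- robot.mark_of(name, camera): "position" ([x, y, z] in m, in world coordinates, good to about 4 mm: a listed point, or the origin of a listed thing).
The state is a dict: "clock": time; "q": joint angles; "qvel": joint speeds; "tau": joint torques, N m; "eef_pos": TCP position; "tool_rot": TCP orientation; "contact_force": force on the tool from outside, world axes, zero at the start; "moment": the same for the moment, N m; "gripper_width": finger opening in m; "grip_force": force on a finger pad.
Only numpy, scipy, OpenCV 4.12 (cv2) and the standard library are available. Lean on these libraries where they do the work, as an engineer would, in place of code of your own. Each camera call takes 0.05 s, during which the arm holds its last target. There are 200 camera calls.

## Task

Take the key with the square-cornered bow out of the wooden stand and push it gently down into the lock on top of the grey drawer unit: the keyway inside may rest at an angle, so feel for it with light pressure, never force it. When the key is fully home turn it clockwise until the hidden catch lets go and the drawer springs open; leave the key fully home in the lock and let go of it, without upsetting the other things on the bench.

Things in the scene. Friction and masses are not known exactly. Their poses are not given: they have to be found in the camera images.
- key_bow (a point): Centre of the bow (grip plate) of the steel key that fits; it stands upright in the stand. The bow is a square-cornered plate 34 mm wide (own x), 9 mm thick (own y), 34 mm high (own z, up). Below it a 9 mm round shank with a 13 mm shoulder ring, then the bit. The tip is 69 mm below this point. Mass about 60 g. The key is the same turned by half a turn.
- key_tip (a point): Centre of the lower end of that key's bit; same axes as key_bow. The bit is flat, in the plane of the bow: 18 mm wide (x), 5 mm thick (y), 26 mm long.
- stand: Fixed wooden block 150 x 50 mm (x, y), 40 mm high, origin at the centre of its underside. Two upright slots, 36 mm either side of the centre along x, hold one key each, 26 mm deep with about 1 mm play, bows standing above it.
- spare_bow (a point): Centre of the round bow (disc of 24 mm, 7 mm thick) of another, shorter steel key in the stand's other slot. It is not needed and is left alone.
- lock_mouth (a point): Centre of the lock's mouth: a steel collar, 48 mm wide outside, 8 mm above the flat top of the grey steel drawer unit (220 x 200 mm, 110 mm high). z up along the lock's axis, x to the back of the unit (the drawer opens to -x). The mouth narrows as a funnel from 29 mm to a bore of 21.6 mm. Pressing the key on the unit or lock with more than 60 N (all contacts added up) is forcing it.
- plug_face (a point): Centre of the flat face of the brass plug that ends the bore, 12 mm below the mouth; axes as lock_mouth (fixed). In it is the keyway, a slot 20 x 7 mm. Its angle is not reported: the slot's long side starts anywhere from 0.25 to 1.4 rad counterclockwise (from above) of x. Friction (0.06 N m) holds it; a key pressed with about 5 N can be turned on the face until it drops in.
- lock_home (a point): Centre of the keyway's floor, 34 mm below the mouth, 22 mm below the plug's face: the tip of a fully home key is here. Turning the key clockwise seen from above turns the plug (about 0.1 rad of play). The drawer is freed when the slot has come round to the x axis (within 0.1 rad), wherever it started; the plug has a stop 0.55 rad beyond.
- drawer (a joint): How far the drawer is out, in m: 0 to 0.003 shut and locked; a spring (about 2.5 N) brings it out to about 0.035 by itself once the hidden catch is free. While the catch is sliding off it may creep some mm.
- loupe: Bystander: black loupe, upright cylinder 34 mm wide, 24 mm high, on the back of the drawer unit's top; origin at the centre of its underside.
- hammer: Bystander: hammer lying on the bench; origin under its middle.
- jar: Bystander: clear jar 56 mm wide, 65 mm high; origin at the centre of its underside.
- tray: Bystander: shallow black tray 110 x 160 x 18 mm; origin at the centre of its underside.
- ringdish: Bystander: white dish 72 mm wide, 22 mm high; origin at the centre of its underside.

How it is judged:
On the way, in this order (a step that is already met when the one before it is completed fails the run):
1. the key is fully home in the lock, upright, while the drawer is still locked (horizontal distance between key_tip and lock_mouth below 0.004 m and angle between the z axis of key_tip and the z axis of lock_mouth, either way round below 0.1 rad and z of key_tip in the frame of lock_mouth below -0.031 m and value of joint drawer below 0.012 m), for 0.2 s.
2. the drawer has sprung open with the key fully home (horizontal distance between key_tip and lock_mouth below 0.004 m and angle between the z axis of key_tip and the z axis of lock_mouth, either way round below 0.1 rad and z of key_tip in the frame of lock_mouth below -0.031 m and value of joint drawer above 0.02 m), for 0.2 s.
At the end, for the whole second after the job is handed in: The drawer is more than 20 mm out; the key is in the lock, released and at rest, upright within 0.1 rad, its tip within 4 mm of the lock's axis and at least 30 mm below the mouth (34 mm is fully home) (horizontal distance between key_tip and lock_mouth below 0.004 m and angle between the z axis of key_tip and the z axis of lock_mouth, either way round below 0.1 rad and z of key_tip in the frame of lock_mouth below -0.03 m and value of joint drawer above 0.02 m and linear speed of key below 0.02 m/s); the robot touches nothing.
It fails at once if the key is pressed on the drawer unit or its lock with more than 60 N (contact force between key and unit above 60 N).
It fails at once if another thing on the bench is moved by more than 30 mm (distance of any of spare_bow, loupe, hammer, jar, tray, ringdish from where it was at the start of the episode above 0.03 m).
It also fails if it takes over 64 s, if anything falls off the work surface, if the arm or the gripper's body presses on something with over 40 N, if the wrist force passes 120 N, or if a joint passes its speed limit or range.

## Working session

There is one attempt and no reset: what is moved stays moved. The work goes in short steps, Python scripts to look and compute and a tool call to move; the robot and the scene stay as the last step left them, time stands still between calls to the robot, and variables do not carry over. Pictures are saved under pics/ and viewed, at most 10 in all, crops included, and the job is handed in when it is done.

Besides the shell and the picture viewer there is one more tool, called after "Call:" by a JSON object that holds its "op" and its "data". apply_moves: Moves the arm, as the interface text tells. Its arguments: {"type":"object","properties":{"targets":{"type":"array"}},"required":["targets"]}

```bash
mkdir -p pics; cat > h.py <<'E'
import numpy as np, cv2
from scipy.spatial.transform import Rotation as R
from workcell import robot
def save(im,n): cv2.imwrite('pics/'+n+'.png',cv2.cvtColor(im,cv2.COLOR_RGB2BGR))
def Rq(q): return R.from_quat([q[1],q[2],q[3],q[0]])
def proj(cal,P):
    K=np.array([[cal['fx'],0,cal['cx']],[0,cal['fy'],cal['cy']],[0,0,1]])
    return cv2.projectPoints(np.array(P,float).reshape(-1,3),np.array(cal['rvec'],float),np.array(cal['tvec'],float),K,None)[0].reshape(-1,2)
def ray(cal,uv,pose=None):
    d=np.array([(uv[0]-cal['cx'])/cal['fx'],(uv[1]-cal['cy'])/cal['fy'],1.])
    if 'mount' in cal:
        M=np.array(cal['mount']);T=np.eye(4);T[:3,:3]=Rq(pose['tool_rot']).as_matrix();T[:3,3]=pose['eef_pos'];A=T@M
        return A[:3,3],A[:3,:3]@d
    Rm=R.from_rotvec(np.ravel(cal['rvec'])).as_matrix();t=np.ravel(cal['tvec'])
    return -Rm.T@t,Rm.T@d
def tri(rays):
    A=0;b=0
    for o,d in rays:
        d=d/np.linalg.norm(d);P=np.eye(3)-np.outer(d,d);A=A+P;b=b+P@o
    return np.linalg.solve(A,b)
def atz(r,z): o,d=r; return o+d*(z-o[2])/d[2]
E
python3 - <<'E'
from h import *
np.set_printoptions(precision=4,suppress=True)
print(robot.read_state())
for c in ['scene','top','wrist']:
    save(robot.camera(c),c+'0')
    print(c,robot.calibration(c))
    for n in ['key_bow','spare_bow','stand','lock_mouth','loupe','hammer','jar','tray','ringdish']:
        print(n,[(np.round(r['position'],3),round(r['conf'],2)) for r in robot.mark_of(n,c)[:2]])
E
```

```text
{'clock': 0.0, 'q': array([-1.3639,  0.2647,  1.6054, -0.    ,  1.2737, -0.0369]), 'qvel': array([ 0.0001,  0.0002, -0.0011,  0.0004,  0.0004, -0.0009]), 'tau': array([  0.0012, -50.2105, -35.6875,   0.073 ,   0.0294,  -0.0002]), 'eef_pos': array([ 0.1628, -0.6543,  0.2374]), 'tool_rot': array([-0.0011,  0.9926,  0.1216, -0.0001]), 'contact_force': array([-0.6851,  0.4624,  0.3251]), 'moment': array([ 0.0296, -0.0359,  0.034 ]), 'grip_force': 0.0, 'gripper_width': 0.0881351243785419}
scene {'fx': 465.9656036086355, 'fy': 465.9656036086355, 'cx': 325.87012966739286, 'cy': 207.8042686776766, 'rvec': array([ 1.053,  2.279, -1.175]), 'tvec': array([ 0.4293, -0.1438,  1.4165])}
key_bow [(array([ 0.58 , -0.235,  0.081]), 0.47), (array([0.593, 0.185, 0.08 ]), 0.23)]
spare_bow [(array([ 0.513, -0.234,  0.064]), 0.47)]
stand [(array([ 0.547, -0.237, -0.001]), 0.86), (array([ 0.578, -0.235,  0.081]), 0.16)]
lock_mouth [(array([0.592, 0.19 , 0.118]), 0.79), (array([ 0.579, -0.233,  0.01 ]), 0.7)]
loupe [(array([0.698, 0.242, 0.108]), 0.86)]
hammer [(array([ 0.397, -0.448, -0.001]), 0.75), (arra
[... 545 characters left out ...]
232, -0.001]), 0.77)]
lock_mouth [(array([0.598, 0.188, 0.119]), 0.79)]
loupe [(array([0.698, 0.239, 0.106]), 0.55)]
hammer [(array([ 0.399, -0.447, -0.002]), 0.56)]
jar [(array([ 0.726, -0.128, -0.001]), 0.62)]
tray [(array([ 0.666, -0.42 ,  0.003]), 0.84)]
ringdish [(array([ 0.438, -0.022,  0.002]), 0.71)]
wrist {'fx': 316.4502038256085, 'fy': 316.4502038256085, 'cx': 317.549914750475, 'cy': 197.85218350960673, 'mount': array([[-0.0002, -0.9551, -0.2964,  0.0793],
       [ 1.    ,  0.0002, -0.0011,  0.002 ],
       [ 0.0011, -0.2964,  0.9551, -0.1465],
       [ 0.    ,  0.    ,  0.    ,  1.    ]])}
key_bow []
spare_bow []
stand []
lock_mouth []
loupe []
hammer []
jar []
tray []
ringdish []
```

```bash
python3 - <<'E'
import cv2
a=cv2.imread('pics/top0.png');b=cv2.imread('pics/scene0.png')
cv2.imwrite('pics/m0.png',cv2.resize(cv2.vconcat([a,b]),None,fx=.75,fy=.75,interpolation=cv2.INTER_AREA))
E
```

```text
(no output)
```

View pics/m0.png

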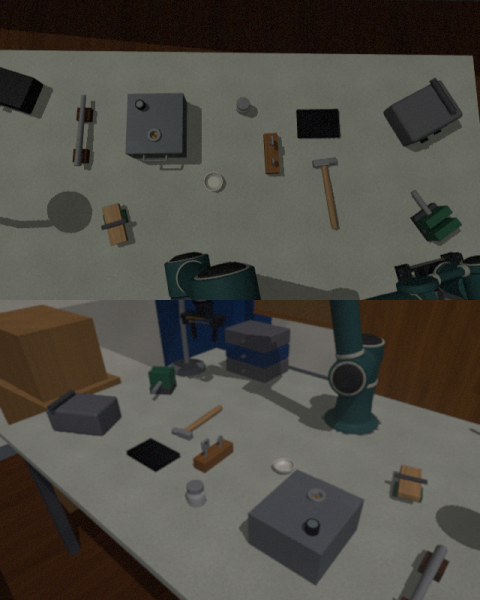

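Call:
{"op": "apply_moves", "data": {"targets": [{"xyz":[36,-22,0],"dr":[0,0,0],"fingers":1},{"xyz":[36,-22,0],"dr":[0,0,0],"fingers":1},{"xyz":[36,-22,0],"dr":[0,0,0],"fingers":1},{"xyz":[36,-22,0],"dr":[0,0,0],"fingers":1},{"xyz":[36,-22,0],"dr":[0,0,0],"fingers":1},{"xyz":[36,-22,0],"dr":[0,0,0],"fingers":1},{"xyz":[36,-22,0],"dr":[0,0,0],"fingers":1},{"xyz":[36,-22,0],"dr":[0,0,0],"fingers":1},{"xyz":[36,-22,0],"dr":[0,0,0],"fingers":1},{"xyz":[36,-22,0],"dr":[0,0,0],"fingers":1},{"xyz":[36,-22,0],"dr":[0,0,0],"fingers":1},{"xyz":[36,-22,0],"dr":[0,0,0],"fingers":1},{"xyz":[36,-22,0],"dr":[0,0,0],"fingers":1},{"xyz":[30,-22,0],"dr":[0,0,0],"fingers":1},{"xyz":[0,0,0],"dr":[0,0,7],"fingers":1},{"xyz":[0,0,0],"dr":[0,0,7],"fingers":1},{"xyz":[0,0,0],"dr":[0,0,0],"fingers":1}]}}

```text
clock: 3.2
eef_pos: [0.5722, -0.2354, 0.2387]
tool_rot: [0.0, 1.0, 0.0, -0.0]
contact_force: [0.4, 0.8, 0.4]
gripper_width: 0.0881
grip_force: 0.0
```

```bash
python3 - <<'E'
from h import *
np.set_printoptions(precision=4,suppress=True)
s=robot.read_state();print(s['eef_pos'],s['tool_rot'],s['contact_force'])
im=robot.camera('wrist');save(im,'w1')
for n in ['key_bow','spare_bow','stand']:
    print(n,[(np.round(r['position'],3),round(r['conf'],2)) for r in robot.mark_of(n,'wrist')[:2]])
E
```

```text
[ 0.5722 -0.2354  0.2387] [ 0.      1.      0.0001 -0.    ] [0.4377 0.8374 0.4209]
key_bow [(array([ 0.582, -0.233,  0.086]), 0.62)]
spare_bow [(array([ 0.512, -0.239,  0.07 ]), 0.46)]
stand [(array([ 0.545, -0.236,  0.004]), 0.83)]
```

View pics/w1.png

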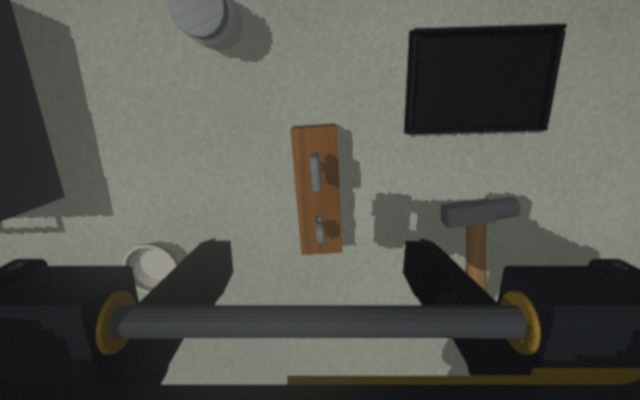

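Call:
{"op": "apply_moves", "data": {"targets": [{"xyz":[0,0,35],"dr":[0,0,-3],"fingers":1},{"xyz":[0,0,35],"dr":[0,0,0],"fingers":1},{"xyz":[0,0,0],"dr":[0,0,0],"fingers":1},{"xyz":[0,0,0],"dr":[0,0,0],"fingers":1}]}}

```text
clock: 3.8
eef_pos: [0.5712, -0.236, 0.1684]
tool_rot: [-0.0, 1.0, 0.026, -0.001]
contact_force: [0.8, -0.6, 0.8]
gripper_width: 0.088
grip_force: 0.0
```

```bash
python3 - <<'E'
from h import *
np.set_printoptions(precision=4,suppress=True)
s=robot.read_state();print(s['eef_pos'],s['tool_rot'])
im=robot.camera('wrist');save(im,'w2')
for n in ['key_bow','spare_bow','stand']:
    print(n,[(np.round(r['position'],3),round(r['conf'],2)) for r in robot.mark_of(n,'wrist')[:2]])
a=cv2.imread('pics/w1.png')[110:270,270:370];b=cv2.imread('pics/w2.png')[60:260,250:390]
a=cv2.resize(a,None,fx=3.5,fy=3.5,interpolation=cv2.INTER_CUBIC);b=cv2.resize(b,None,fx=2.8,fy=2.8,interpolation=cv2.INTER_CUBIC)
c=cv2.hconcat([a,b]);c=cv2.convertScaleAbs(c,alpha=1.5);print(c.shape);cv2.imwrite('pics/c2.png',c)
E
```

```text
[ 0.5712 -0.236   0.1684] [-0.0005  0.9997  0.0259 -0.0009]
key_bow [(array([ 0.58 , -0.238,  0.085]), 0.88)]
spare_bow [(array([ 0.509, -0.239,  0.068]), 0.78)]
stand [(array([ 0.543, -0.236,  0.003]), 0.86)]
(560, 742, 3)
```

View pics/c2.png

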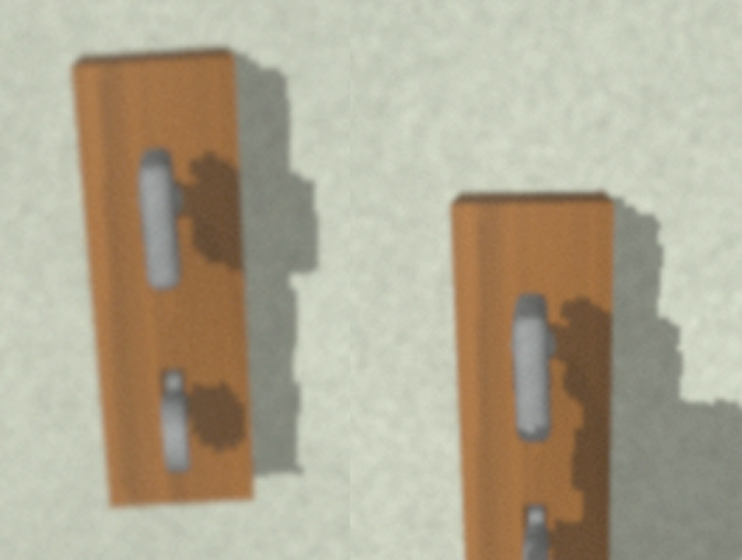

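```bash
cat > m.py <<'E'
from h import *
np.set_printoptions(precision=4,suppress=True)
cal=robot.calibration('wrist')
p1=dict(eef_pos=np.array([.5722,-.2354,.2387]),tool_rot=[0,1,.0001,0]);p2=dict(eef_pos=np.array([.5712,-.236,.1684]),tool_rot=[-.0005,.9997,.0259,-.0009])
f1=lambda u,v:ray(cal,(270+u/3.5,110+v/3.5),p1); f2=lambda u,v:ray(cal,(250+(u-350)/2.8,60+v/2.8),p2)
P={}
for n,a,b in [('far',(156.5,166),(531,316)),('near',(163,288),(533,439)),('c',(160,227),(532,377))]:
    print(n,tri([f1(*a),f2(*b)]),atz(f1(*a),.1),atz(f2(*b),.1))
# stand top corners
for c in [(74,66),(232,53)]: print('st',atz(f1(*c),.04))
for c in [(452,204),(612,200)]: print('st',atz(f2(*c),.04))
for c in [(110,505),(253,497)]: print('st near',atz(f1(*c),.04))
E
python3 m.py
```

```text
far [ 0.6001 -0.2337  0.0913] [ 0.6016 -0.234   0.1   ] [ 0.602  -0.2336  0.1   ]
near [ 0.566  -0.2357  0.0906] [ 0.5687 -0.2357  0.1   ] [ 0.5695 -0.2357  0.1   ]
c [ 0.5826 -0.2347  0.0876] [ 0.5854 -0.2349  0.1   ] [ 0.5863 -0.2346  0.1   ]
st [ 0.6219 -0.2082  0.04  ]
st [ 0.6258 -0.2565  0.04  ]
st [ 0.622  -0.2078  0.04  ]
st [ 0.6257 -0.2565  0.04  ]
st near [ 0.4731 -0.217   0.04  ]
st near [ 0.4762 -0.2663  0.04  ]
```

Call:
{"op": "apply_moves", "data": {"targets": [{"xyz":[14.5,-0.5,0],"dr":[0,0,-0.6],"fingers":0.6},{"xyz":[0,0,26],"dr":[0,0,0],"fingers":0.6},{"xyz":[0,0,26],"dr":[0,0,0],"fingers":0.6},{"xyz":[0,0,26],"dr":[0,0,0],"fingers":0.6},{"xyz":[0,0,26],"dr":[0,0,0],"fingers":0.6},{"xyz":[0,0,0],"dr":[0,0,0],"fingers":0.6},{"xyz":[0,0,0],"dr":[0,0,0],"fingers":0.6}]}}

```text
clock: 4.7
eef_pos: [0.5872, -0.2347, 0.0651]
tool_rot: [-0.0, 1.0, 0.031, 0.0]
contact_force: [-0.5, 0.1, 0.2]
gripper_width: 0.0529
grip_force: 0.0
```

Call:
{"op": "apply_moves", "data": {"targets": [{"xyz":[0,0,0],"dr":[0,0,0],"fingers":0},{"xyz":[0,0,0],"dr":[0,0,0],"fingers":0},{"xyz":[0,0,0],"dr":[0,0,0],"fingers":0},{"xyz":[0,0,0],"dr":[0,0,0],"fingers":0},{"xyz":[0,0,0],"dr":[0,0,0],"fingers":0},{"xyz":[0,0,0],"dr":[0,0,0],"fingers":0},{"xyz":[0,0,0],"dr":[0,0,0],"fingers":0}]}}

```text
clock: 5.4
eef_pos: [0.5864, -0.2339, 0.0649]
tool_rot: [-0.001, 1.0, 0.031, 0.0]
contact_force: [-0.1, 2.7, 2.9]
gripper_width: 0.0088
grip_force: 30.0
```

Call:
{"op": "apply_moves", "data": {"targets": [{"xyz":[0,0,-10],"dr":[0,0,0],"fingers":0},{"xyz":[0,0,-10],"dr":[0,0,0],"fingers":0},{"xyz":[0,0,-15],"dr":[0,0,0],"fingers":0},{"xyz":[0,0,-35],"dr":[0,0,0],"fingers":0},{"xyz":[0,0,-40],"dr":[0,0,0],"fingers":0},{"xyz":[0,0,-40],"dr":[0,0,0],"fingers":0},{"xyz":[0,0,-30],"dr":[0,0,0],"fingers":0},{"xyz":[0,0,0],"dr":[0,0,0],"fingers":0}]}}

```text
clock: 6.2
eef_pos: [0.5895, -0.2364, 0.253]
tool_rot: [0.003, 0.999, 0.031, 0.006]
contact_force: [0.5, -0.0, -0.3]
gripper_width: 0.0089
grip_force: 30.0
```

Call:
{"op": "apply_moves", "data": {"targets": [{"xyz":[-3,-35,0],"dr":[0,0,0],"fingers":0},{"xyz":[-3,-40,0],"dr":[0,0,0],"fingers":0},{"xyz":[-3,-40,0],"dr":[0,0,0],"fingers":0},{"xyz":[-3,-40,0],"dr":[0,0,0],"fingers":0},{"xyz":[-3,-40,0],"dr":[0,0,0],"fingers":0},{"xyz":[-3,-40,0],"dr":[0,0,0],"fingers":0},{"xyz":[-3,-40,0],"dr":[0,0,0],"fingers":0},{"xyz":[-3,-40,0],"dr":[0,0,0],"fingers":0},{"xyz":[-3,-40,0],"dr":[0,0,0],"fingers":0},{"xyz":[-3,-40,0],"dr":[0,0,0],"fingers":0},{"xyz":[-3,-30,0],"dr":[0,0,0],"fingers":0},{"xyz":[0,0,0],"dr":[0,0,0],"fingers":0},{"xyz":[0,0,0],"dr":[0,0,0],"fingers":0}]}}

```text
clock: 7.5
eef_pos: [0.5263, 0.1875, 0.244]
tool_rot: [0.001, 0.999, 0.032, -0.001]
contact_force: [-0.6, -0.3, -1.1]
gripper_width: 0.009
grip_force: 30.0
```

```bash
python3 - <<'E'
from h import *
np.set_printoptions(precision=4,suppress=True)
s=robot.read_state();print(s['q'],s['eef_pos'],s['tool_rot'],s['contact_force'],s['gripper_width'])
im=robot.camera('wrist');save(im,'w3')
for n in ['lock_mouth','plug_face','key_bow','key_tip','loupe']:
    print(n,[(np.round(r['position'],3),round(r['conf'],2)) for r in robot.mark_of(n,'wrist')[:2]])
E
```

```text
[ 0.2982  0.042   1.8482 -0.0008  1.2528  1.8052] [0.5263 0.1875 0.244 ] [ 0.0005  0.9995  0.032  -0.0006] [-0.5569 -0.3328 -1.1113] 0.00897391827133229
lock_mouth [(array([0.59 , 0.186, 0.114]), 0.95)]
plug_face [(array([0.594, 0.186, 0.107]), 0.88)]
key_bow [(array([0.522, 0.185, 0.265]), 0.8)]
key_tip [(array([0.519, 0.191, 0.197]), 0.84), (array([0.589, 0.188, 0.115]), 0.32)]
loupe []
```

View pics/w3.png

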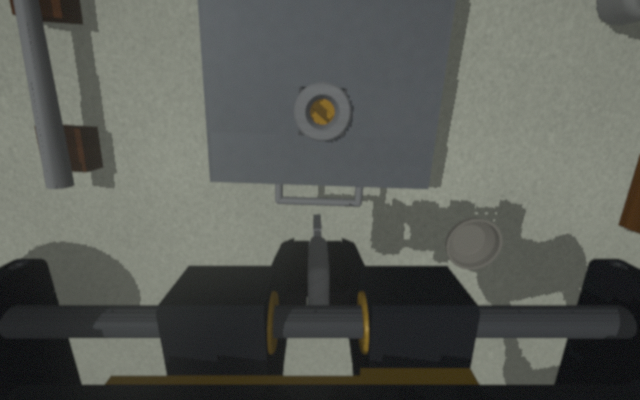

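View two.

Call:
{"op": "apply_moves", "data": {"targets": [{"xyz":[0,0,20],"dr":[0,0,0],"fingers":0},{"xyz":[0,0,20],"dr":[0,0,0],"fingers":0},{"xyz":[0,0,0],"dr":[0,0,0],"fingers":0},{"xyz":[0,0,0],"dr":[0,0,0],"fingers":0}]}}

```text
clock: 8.2
eef_pos: [0.5268, 0.1869, 0.2046]
tool_rot: [0.0, 1.0, 0.031, -0.0]
contact_force: [0.0, 0.1, 0.0]
gripper_width: 0.0086
grip_force: 30.0
```

```bash
python3 - <<'E'
from h import *
np.set_printoptions(precision=4,suppress=True)
s=robot.read_state();print(s['eef_pos'],s['tool_rot'],s['contact_force'],s['gripper_width'])
im=robot.camera('wrist');save(im,'w4')
for n in ['lock_mouth','plug_face','key_bow','key_tip','loupe']:
    print(n,[(np.round(r['position'],3),round(r['conf'],2)) for r in robot.mark_of(n,'wrist')[:2]])
print(robot.mark_of('plug_face','top')[:1] if robot.camera('top') is not None else 0)
b=cv2.imread('pics/w4.png');u,v=323,95
a=cv2.imread('pics/w3.png')[76:146,288:358]
c=cv2.hconcat([cv2.resize(a,(400,400),interpolation=cv2.INTER_CUBIC),cv2.resize(b[40:140,273:373],(400,400),interpolation=cv2.INTER_CUBIC)])
cv2.imwrite('pics/c4.png',cv2.convertScaleAbs(c,alpha=1.5))
E
```

```text
[0.5268 0.1869 0.2046] [ 0.0001  0.9995  0.0307 -0.0004] [0.0348 0.1253 0.0464] 0.008638782974710735
lock_mouth [(array([0.588, 0.188, 0.116]), 0.95)]
plug_face [(array([0.595, 0.186, 0.108]), 0.72)]
key_bow [(array([0.522, 0.184, 0.225]), 0.67), (array([0.598, 0.186, 0.109]), 0.38)]
key_tip [(array([0.52 , 0.186, 0.157]), 0.71)]
loupe []
[{'position': [0.5912, 0.1847, 0.1067], 'conf': 0.67}]
```

View pics/c4.png

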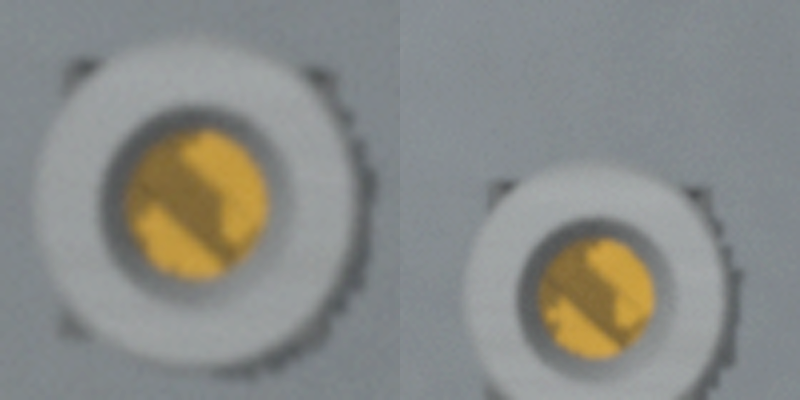

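```bash
python3 - <<'E'
from h import *
np.set_printoptions(precision=4,suppress=True)
cal=robot.calibration('wrist')
p3=dict(eef_pos=np.array([.5263,.1875,.244]),tool_rot=[.0005,.9995,.032,-.0006]);p4=dict(eef_pos=np.array([.5268,.1869,.2046]),tool_rot=[.0001,.9995,.0307,-.0004])
r3=ray(cal,(322.1,111.6),p3);r4=ray(cal,(321.75,114.5),p4)
print(tri([r3,r4]),atz(r3,.118),atz(r4,.118))
T=np.array(cal['mount']);Ti=np.linalg.inv(T)
for P in [(-.009,0,.05),(.009,0,.05),(.009,0,.024),(.017,0,-.036),(.017,0,-.002)]:
    c=(Ti@np.r_[P,1])[:3];print(P,cal['fx']*c[0]/c[2]+cal['cx'],cal['fy']*c[1]/c[2]+cal['cy'])
a=cv2.imread('pics/w4.png')[190:340,270:370]
g=cv2.imread('pics/w3.png')[86:136,298:348]
cv2.imwrite('pics/c5.png',cv2.convertScaleAbs(cv2.hconcat([cv2.resize(a,(400,600),interpolation=cv2.INTER_CUBIC),cv2.copyMakeBorder(cv2.resize(g,(400,400),interpolation=cv2.INTER_CUBIC),0,200,0,0,0)]),alpha=1.6))
E
```

```text
[0.5967 0.187  0.1282] [0.5964 0.1868 0.118 ] [0.5963 0.1869 0.118 ]
(-0.009, 0, 0.05) 315.60926541372515 236.76402750271552
(0.009, 0, 0.05) 315.5550184658089 211.68705078752274
(0.009, 0, 0.024) 315.22987526038 226.83368310532816
(0.017, 0, -0.036) 313.9209959718491 266.6594727653957
(0.017, 0, -0.002) 314.75883226247663 232.01397645939184
```

View pics/c5.png

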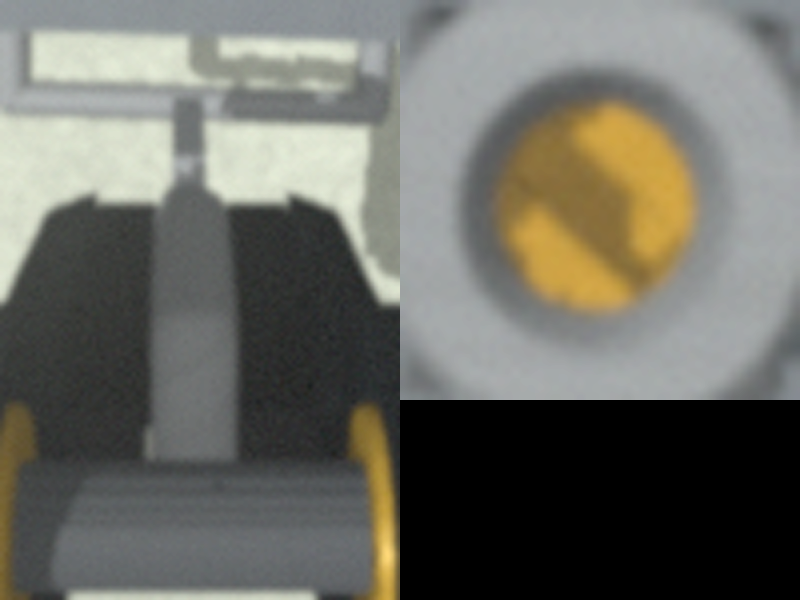

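Call:
{"op": "apply_moves", "data": {"targets": [{"xyz":[24,0.8,0],"dr":[0,0,0],"fingers":0},{"xyz":[24,0.8,0],"dr":[0,0,0],"fingers":0},{"xyz":[24,0.7,0],"dr":[0,0,0],"fingers":0},{"xyz":[0,0,0],"dr":[0,0,-8],"fingers":0},{"xyz":[0,0,0],"dr":[0,0,-8],"fingers":0},{"xyz":[0,0,0],"dr":[0,0,-8],"fingers":0},{"xyz":[0,0,0],"dr":[0,0,-8],"fingers":0},{"xyz":[0,0,0],"dr":[0,0,-8],"fingers":0},{"xyz":[0,0,0],"dr":[0,0,-8],"fingers":0},{"xyz":[0,0,0],"dr":[0,0,-2],"fingers":0},{"xyz":[0,0,15],"dr":[0,0,0],"fingers":0},{"xyz":[0,0,12],"dr":[0,0,0],"fingers":0},{"xyz":[0,0,0],"dr":[0,0,0],"fingers":0},{"xyz":[0,0,0],"dr":[0,0,0],"fingers":0}]}}

```text
clock: 10.0
eef_pos: [0.5981, 0.1894, 0.1763]
tool_rot: [-0.0, 0.893, 0.45, -0.001]
contact_force: [-0.1, -1.0, -1.1]
gripper_width: 0.0086
grip_force: 30.0
```

```bash
python3 - <<'E'
from h import *
np.set_printoptions(precision=4,suppress=True)
s=robot.read_state();print(s['q'],s['eef_pos'],s['tool_rot'],s['contact_force'],s['moment'],s['clock'])
im=robot.camera('wrist');save(im,'w6');im=robot.camera('scene');save(im,'s6')
for c in ['wrist','scene']:
  for n in ['lock_mouth','key_tip','drawer']:
    print(n,[(np.round(r['position'],3),round(r['conf'],2)) for r in robot.mark_of(n,c)[:2]])
a=cv2.imread('pics/w6.png')[120:320,230:430];b=cv2.imread('pics/s6.png')
u,v=proj(robot.calibration('scene'),[.597,.188,.13])[0].astype(int);print(u,v)
cv2.imwrite('pics/c6.png',cv2.convertScaleAbs(cv2.hconcat([cv2.resize(a,(400,400),interpolation=cv2.INTER_CUBIC),cv2.resize(b[v-50:v+50,u-50:u+50],(400,400),interpolation=cv2.INTER_CUBIC)]),alpha=1.5))
E
```

```text
[ 0.267   0.2215  1.7743 -0.      1.1483  0.9033] [0.5981 0.1894 0.1763] [-0.0002  0.8928  0.4505 -0.0012] [-0.1097 -0.9634 -1.1303] [-0.0196 -0.0732 -0.0109] 10.0
lock_mouth [(array([0.591, 0.188, 0.119]), 0.87)]
key_tip [(array([0.595, 0.186, 0.129]), 0.71)]Traceback (most recent call last):
  File "<stdin>", line 7, in <module>
ValueError: it knows: hammer, jar, key_bow, key_tip, lock_home, lock_mouth, loupe, plug_face, ringdish, spare_bow, stand, tray
```

```bash
python3 - <<'E'
from h import *
for n in ['lock_mouth','key_tip']:
    print(n,[(np.round(r['position'],3),round(r['conf'],2)) for r in robot.mark_of(n,'scene')[:2]])
a=cv2.imread('pics/w6.png')[120:320,230:430];b=cv2.imread('pics/s6.png')
u,v=proj(robot.calibration('scene'),[.597,.188,.13])[0].astype(int);print(u,v)
cv2.imwrite('pics/c6.png',cv2.convertScaleAbs(cv2.hconcat([cv2.resize(a,(400,400),interpolation=cv2.INTER_CUBIC),cv2.resize(b[v-50:v+50,u-50:u+50],(400,400),interpolation=cv2.INTER_CUBIC)]),alpha=1.5))
E
```

```text
lock_mouth [(array([0.592, 0.188, 0.117]), 0.81)]
key_tip [(array([0.597, 0.187, 0.123]), 0.52)]
421 255
```

View pics/c6.png

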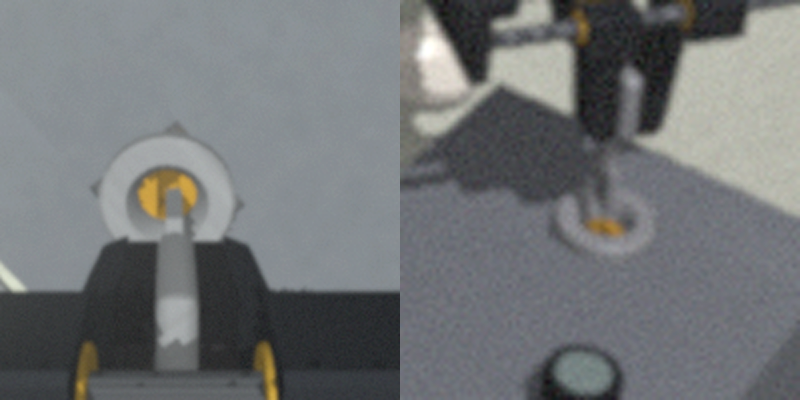

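Call:
{"op": "apply_moves", "data": {"targets": [{"xyz":[0.5,-2.5,0],"dr":[0,0,0],"fingers":0},{"xyz":[0,0,4],"dr":[0,0,0],"fingers":0},{"xyz":[0,0,4],"dr":[0,0,0],"fingers":0},{"xyz":[0,0,3],"dr":[0,0,0],"fingers":0},{"xyz":[0,0,0],"dr":[0,0,0],"fingers":0}]}}

```text
clock: 10.8
eef_pos: [0.5966, 0.1913, 0.1657]
tool_rot: [-0.0, 0.893, 0.451, -0.001]
contact_force: [-0.5, -0.1, -1.5]
gripper_width: 0.0087
grip_force: 30.0
```

Call:
{"op": "apply_moves", "data": {"targets": [{"xyz":[0,0,2],"dr":[0,0,0],"fingers":0},{"xyz":[0,0,0],"dr":[0,0,0],"fingers":0}]}}

```text
clock: 11.0
eef_pos: [0.5971, 0.1915, 0.1644]
tool_rot: [-0.0, 0.893, 0.451, -0.0]
contact_force: [0.2, -0.1, -1.9]
gripper_width: 0.0084
grip_force: 30.0
```

Call:
{"op": "apply_moves", "data": {"targets": [{"xyz":[0,0,2],"dr":[0,0,0],"fingers":0},{"xyz":[0,0,0],"dr":[0,0,0],"fingers":0}]}}

```text
clock: 11.2
eef_pos: [0.5971, 0.1915, 0.1625]
tool_rot: [-0.0, 0.893, 0.451, -0.0]
contact_force: [-1.2, 0.4, -0.4]
gripper_width: 0.0087
grip_force: 30.0
```

Call:
{"op": "apply_moves", "data": {"targets": [{"xyz":[0,0,2],"dr":[0,0,0],"fingers":0},{"xyz":[0,0,0],"dr":[0,0,0],"fingers":0}]}}

```text
clock: 11.4
eef_pos: [0.597, 0.1915, 0.1604]
tool_rot: [-0.0, 0.893, 0.451, -0.0]
contact_force: [-0.7, -0.3, -1.4]
gripper_width: 0.009
grip_force: 30.0
```

Call:
{"op": "apply_moves", "data": {"targets": [{"xyz":[0,0,1.5],"dr":[0,0,0],"fingers":0},{"xyz":[0,0,0],"dr":[0,0,0],"fingers":0}]}}

```text
clock: 11.6
eef_pos: [0.5971, 0.1915, 0.159]
tool_rot: [-0.0, 0.893, 0.451, -0.0]
contact_force: [-0.5, 0.1, -1.2]
gripper_width: 0.0085
grip_force: 30.0
```

Call:
{"op": "apply_moves", "data": {"targets": [{"xyz":[0,0,1.5],"dr":[0,0,0],"fingers":0},{"xyz":[0,0,0],"dr":[0,0,0],"fingers":0}]}}

```text
clock: 11.8
eef_pos: [0.5971, 0.1915, 0.1575]
tool_rot: [-0.0, 0.893, 0.451, -0.0]
contact_force: [-0.8, -0.0, -1.0]
gripper_width: 0.0082
grip_force: 30.0
```

Call:
{"op": "apply_moves", "data": {"targets": [{"xyz":[0,0,1],"dr":[0,0,0],"fingers":0},{"xyz":[0,0,0],"dr":[0,0,0],"fingers":0}]}}

```text
clock: 12.0
eef_pos: [0.5971, 0.1915, 0.1566]
tool_rot: [-0.0, 0.893, 0.451, -0.0]
contact_force: [-0.8, 0.6, -1.0]
gripper_width: 0.0087
grip_force: 30.0
```

Call:
{"op": "apply_moves", "data": {"targets": [{"xyz":[0,0,1],"dr":[0,0,0],"fingers":0},{"xyz":[0,0,0],"dr":[0,0,0],"fingers":0}]}}

```text
clock: 12.2
eef_pos: [0.5971, 0.1915, 0.1555]
tool_rot: [-0.0, 0.893, 0.451, -0.0]
contact_force: [0.2, -1.1, -0.4]
gripper_width: 0.0087
grip_force: 30.0
```

Call:
{"op": "apply_moves", "data": {"targets": [{"xyz":[0,0,1],"dr":[0,0,0],"fingers":0},{"xyz":[0,0,0],"dr":[0,0,0],"fingers":0}]}}

```text
clock: 12.4
eef_pos: [0.5973, 0.1915, 0.1548]
tool_rot: [0.0, 0.893, 0.451, 0.0]
contact_force: [0.3, -0.4, -0.1]
gripper_width: 0.0087
grip_force: 30.0
```

Call:
{"op": "apply_moves", "data": {"targets": [{"xyz":[0,0,1],"dr":[0,0,0],"fingers":0},{"xyz":[0,0,0],"dr":[0,0,0],"fingers":0}]}}

```text
clock: 12.6
eef_pos: [0.597, 0.1914, 0.1535]
tool_rot: [0.0, 0.893, 0.451, -0.0]
contact_force: [0.0, -0.2, -0.3]
gripper_width: 0.0085
grip_force: 30.0
```

Call:
{"op": "apply_moves", "data": {"targets": [{"xyz":[0,0,1],"dr":[0,0,0],"fingers":0},{"xyz":[0,0,0],"dr":[0,0,0],"fingers":0}]}}

```text
clock: 12.8
eef_pos: [0.597, 0.1914, 0.1524]
tool_rot: [-0.0, 0.893, 0.451, -0.0]
contact_force: [0.7, -0.3, -1.0]
gripper_width: 0.0088
grip_force: 30.0
```

Call:
{"op": "apply_moves", "data": {"targets": [{"xyz":[0,0,1],"dr":[0,0,0],"fingers":0},{"xyz":[0,0,1],"dr":[0,0,0],"fingers":0},{"xyz":[0,0,0],"dr":[0,0,0],"fingers":0}]}}

```text
clock: 13.1
eef_pos: [0.597, 0.1914, 0.1504]
tool_rot: [-0.0, 0.893, 0.451, -0.0]
contact_force: [-1.0, -0.9, -1.4]
gripper_width: 0.0089
grip_force: 30.0
```

Call:
{"op": "apply_moves", "data": {"targets": [{"xyz":[0,0,1],"dr":[0,0,0],"fingers":0},{"xyz":[0,0,1],"dr":[0,0,0],"fingers":0},{"xyz":[0,0,0],"dr":[0,0,0],"fingers":0}]}}

```text
clock: 13.4
eef_pos: [0.5971, 0.1914, 0.1485]
tool_rot: [-0.0, 0.893, 0.451, -0.0]
contact_force: [-1.2, -1.0, 0.5]
gripper_width: 0.0087
grip_force: 30.0
```

Call:
{"op": "apply_moves", "data": {"targets": [{"xyz":[0,0,1],"dr":[0,0,0],"fingers":0},{"xyz":[0,0,1],"dr":[0,0,0],"fingers":0},{"xyz":[0,0,0],"dr":[0,0,0],"fingers":0}]}}

```text
clock: 13.7
eef_pos: [0.5971, 0.1914, 0.1465]
tool_rot: [0.0, 0.893, 0.451, -0.0]
contact_force: [-0.6, -1.9, -0.7]
gripper_width: 0.0088
grip_force: 30.0
```

Call:
{"op": "apply_moves", "data": {"targets": [{"xyz":[0,0,1],"dr":[0,0,0],"fingers":0},{"xyz":[0,0,1],"dr":[0,0,0],"fingers":0},{"xyz":[0,0,1],"dr":[0,0,0],"fingers":0},{"xyz":[0,0,1],"dr":[0,0,0],"fingers":0},{"xyz":[0,0,0],"dr":[0,0,0],"fingers":0}]}}

```text
clock: 14.2
eef_pos: [0.5971, 0.1915, 0.1425]
tool_rot: [-0.0, 0.893, 0.451, -0.0]
contact_force: [-1.9, -2.1, -0.7]
gripper_width: 0.0088
grip_force: 30.0
```

Call:
{"op": "apply_moves", "data": {"targets": [{"xyz":[0,0,1],"dr":[0,0,0],"fingers":0},{"xyz":[0,0,1],"dr":[0,0,0],"fingers":0},{"xyz":[0,0,1],"dr":[0,0,0],"fingers":0},{"xyz":[0,0,0],"dr":[0,0,0],"fingers":0}]}}

```text
clock: 14.6
eef_pos: [0.5972, 0.1915, 0.1395]
tool_rot: [-0.0, 0.893, 0.451, -0.0]
contact_force: [-1.7, -2.0, 0.1]
gripper_width: 0.0085
grip_force: 30.0
```

Call:
{"op": "apply_moves", "data": {"targets": [{"xyz":[0,0,1],"dr":[0,0,0],"fingers":0},{"xyz":[0,0,1],"dr":[0,0,0],"fingers":0},{"xyz":[0,0,0],"dr":[0,0,0],"fingers":0}]}}

```text
clock: 14.9
eef_pos: [0.5972, 0.1915, 0.1375]
tool_rot: [-0.0, 0.893, 0.451, -0.0]
contact_force: [-1.0, -1.8, -0.2]
gripper_width: 0.0086
grip_force: 30.0
```

Call:
{"op": "apply_moves", "data": {"targets": [{"xyz":[0,0,1],"dr":[0,0,0],"fingers":0},{"xyz":[0,0,1],"dr":[0,0,0],"fingers":0},{"xyz":[0,0,0],"dr":[0,0,0],"fingers":0}]}}

```text
clock: 15.2
eef_pos: [0.5971, 0.1915, 0.1355]
tool_rot: [-0.0, 0.893, 0.451, -0.0]
contact_force: [-1.6, -1.9, 0.5]
gripper_width: 0.009
grip_force: 30.0
```

Call:
{"op": "apply_moves", "data": {"targets": [{"xyz":[0,0,0.7],"dr":[0,0,0],"fingers":0},{"xyz":[0,0,0],"dr":[0,0,0],"fingers":0}]}}

```text
clock: 15.4
eef_pos: [0.5972, 0.1915, 0.135]
tool_rot: [0.0, 0.893, 0.451, -0.0]
contact_force: [-1.9, -1.8, 0.6]
gripper_width: 0.0084
grip_force: 30.0
```

Call:
{"op": "apply_moves", "data": {"targets": [{"xyz":[0,0,0.7],"dr":[0,0,0],"fingers":0},{"xyz":[0,0,0],"dr":[0,0,0],"fingers":0}]}}

```text
clock: 15.6
eef_pos: [0.5973, 0.1916, 0.135]
tool_rot: [-0.0, 0.893, 0.451, 0.0]
contact_force: [-2.5, -2.5, 3.7]
gripper_width: 0.0088
grip_force: 30.0
```

Call:
{"op": "apply_moves", "data": {"targets": [{"xyz":[-0.5,0,0.2],"dr":[0,0,0],"fingers":0},{"xyz":[0,0,0],"dr":[0,0,0],"fingers":0},{"xyz":[0,0,0],"dr":[0,0,0],"fingers":0}]}}

```text
clock: 15.9
eef_pos: [0.5973, 0.1915, 0.1349]
tool_rot: [-0.0, 0.893, 0.451, 0.001]
contact_force: [-3.8, -2.0, 3.9]
gripper_width: 0.0087
grip_force: 30.0
```

Call:
{"op": "apply_moves", "data": {"targets": [{"xyz":[0,0,0],"dr":[0,0,4],"fingers":0},{"xyz":[0,0,0],"dr":[0,0,4],"fingers":0},{"xyz":[0,0,0],"dr":[0,0,4],"fingers":0},{"xyz":[0,0,0],"dr":[0,0,0],"fingers":0}]}}

```text
clock: 16.3
eef_pos: [0.5973, 0.1912, 0.1349]
tool_rot: [0.0, 0.935, 0.354, 0.001]
contact_force: [-2.5, -1.9, 4.7]
gripper_width: 0.0089
grip_force: 30.0
```

```bash
python3 -c "
from h import *
s=robot.read_state();print(s['eef_pos'],s['contact_force'],s['moment'])"
```

```text
[0.59732997 0.19120628 0.13492791] [-2.5364646  -1.94293977  4.74663392] [-0.53867396  0.46550375  0.01661926]
```

Call:
{"op": "apply_moves", "data": {"targets": [{"xyz":[0,0,0],"dr":[0,0,5],"fingers":0},{"xyz":[0,0,0],"dr":[0,0,5],"fingers":0},{"xyz":[0,0,0],"dr":[0,0,5],"fingers":0},{"xyz":[0,0,0],"dr":[0,0,0],"fingers":0}]}}

```text
clock: 16.7
eef_pos: [0.5978, 0.1905, 0.1349]
tool_rot: [0.001, 0.973, 0.229, 0.001]
contact_force: [-1.7, -4.6, 5.7]
gripper_width: 0.0088
grip_force: 30.0
```

Call:
{"op": "apply_moves", "data": {"targets": [{"xyz":[0,0,0],"dr":[0,0,5],"fingers":0},{"xyz":[0,0,0],"dr":[0,0,5],"fingers":0},{"xyz":[0,0,0],"dr":[0,0,5],"fingers":0},{"xyz":[0,0,0],"dr":[0,0,0],"fingers":0}]}}

```text
clock: 17.1
eef_pos: [0.5981, 0.1897, 0.135]
tool_rot: [0.001, 0.995, 0.101, 0.001]
contact_force: [-1.2, -8.1, 6.0]
gripper_width: 0.0087
grip_force: 30.0
```

```bash
python3 -c "
from h import *
s=robot.read_state();print(s['eef_pos'],s['contact_force'],s['moment'])"
```

```text
[0.59810441 0.18972797 0.1349786 ] [-1.1652846  -8.12745493  6.02892735] [-1.38721099  0.2041093   0.11097869]
```

Call:
{"op": "apply_moves", "data": {"targets": [{"xyz":[0,0.7,0],"dr":[0,0,0],"fingers":0},{"xyz":[0,0.7,0],"dr":[0,0,4],"fingers":0},{"xyz":[0,0,0],"dr":[0,0,4],"fingers":0},{"xyz":[0,0,0],"dr":[0,0,4],"fingers":0},{"xyz":[0,0,0],"dr":[0,0,0],"fingers":0}]}}

```text
clock: 17.6
eef_pos: [0.5982, 0.1886, 0.135]
tool_rot: [0.001, 1.0, -0.004, 0.001]
contact_force: [-0.8, -6.3, 5.1]
gripper_width: 0.0087
grip_force: 30.0
```

```bash
python3 -c "
from h import *
s=robot.read_state();print(s['eef_pos'],s['contact_force'],s['moment'])
im=robot.camera('top');save(im,'t7')
d=cv2.absdiff(im,cv2.cvtColor(cv2.imread('pics/top0.png'),cv2.COLOR_BGR2RGB)).max(2)
print(proj(robot.calibration('top'),[[.48,.19,.06],[.597,.189,.15]]))
a=cv2.imread('pics/t7.png')[100:250,150:270];b=cv2.imread('pics/top0.png')[100:250,150:270]
cv2.imwrite('pics/c7.png',cv2.resize(cv2.hconcat([b,a]),None,fx=3,fy=3))"
```

```text
[0.5982303  0.1885897  0.13497726] [-0.84183857 -6.3318761   5.07318044] [-1.31838729  0.23445346  0.06814152]
[[206.32191681 223.88617818]
 [201.40253617 174.57009533]]
```

View pics/c7.png

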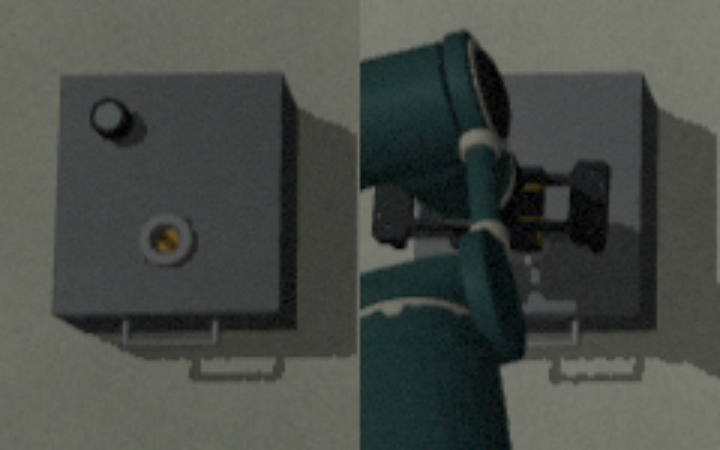

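Call:
{"op": "apply_moves", "data": {"targets": [{"xyz":[0,0.6,0],"dr":[0,0,3],"fingers":0},{"xyz":[0,0.6,0],"dr":[0,0,3],"fingers":0},{"xyz":[0,0,0],"dr":[0,0,3],"fingers":0},{"xyz":[0,0,0],"dr":[0,0,0],"fingers":0},{"xyz":[0,0,0],"dr":[0,0,0],"fingers":0},{"xyz":[0,0,0],"dr":[0,0,0],"fingers":0}]}}

```text
clock: 18.25
eef_pos: [0.5982, 0.1877, 0.135]
tool_rot: [0.001, 0.997, -0.081, 0.001]
contact_force: [-1.6, -5.1, 4.8]
gripper_width: 0.0087
grip_force: 30.0
```

```bash
cat > d.py <<'E'
from h import *
s=robot.read_state();print(s['eef_pos'],s['contact_force'],s['moment'],s['clock'])
im=robot.camera('top');save(im,'tl')
f=lambda n:cv2.imread('pics/'+n+'.png',0)[200:245,212:220].mean(1).astype(int)
for n in ['top0','t7','tl']: print(n,f(n))
E
python3 d.py
```

```text
[0.5981783  0.18769009 0.13495625] [-1.55064708 -5.14974528  4.781426  ] [-1.04734627  0.28963241  0.0015903 ] 18.25
top0 [ 67  65  64  59  43  27  25  26  24  24  44  60  61  72  71  55  57  62
  62  66  81  87  83  82  72  65  69  92 101 100 101 101 100 100  99  99
  99 101 101 100 100  98  99  98  98]
t7 [ 67  76  74  68  54  43  35  28  29  29  38  62  65  76  84  71  67  71
  73  75  93 101  97  93  88  79  77  93 110 115 116 114 115 115 113 113
 114 114 114 115 113 113 113 112 114]
tl [ 75  76  76  69  58  53  53  54  53  52  54  52  53  52  54  54  54  53
  69  67  43  30  30  29  52  68  72  75  87  81  65  67  70  83  91  91
  97  98  85  76  75 102 113 112 113]
```

Call:
{"op": "apply_moves", "data": {"targets": [{"xyz":[0,0.6,0],"dr":[0,0,0],"fingers":0},{"xyz":[0,0.6,-0.3],"dr":[0,0,0],"fingers":0},{"xyz":[0,0,0],"dr":[0,0,0],"fingers":0},{"xyz":[0,0,0],"dr":[0,0,0],"fingers":0}]}}

```text
clock: 18.7
eef_pos: [0.5979, 0.1874, 0.135]
tool_rot: [-0.0, 0.997, -0.082, 0.001]
contact_force: [1.0, -3.8, 5.3]
gripper_width: 0.0091
grip_force: 30.0
```

Call:
{"op": "apply_moves", "data": {"targets": [{"xyz":[0,0,0],"dr":[0,0,0],"fingers":0.4},{"xyz":[0,0,0],"dr":[0,0,0],"fingers":0.4},{"xyz":[0,0,0],"dr":[0,0,0],"fingers":0.4},{"xyz":[0,0,0],"dr":[0,0,0],"fingers":0.4},{"xyz":[0,0,0],"dr":[0,0,0],"fingers":0.4},{"xyz":[0,0,-15],"dr":[0,0,0],"fingers":0.4},{"xyz":[0,0,-30],"dr":[0,0,0],"fingers":0.4},{"xyz":[-20,0,-40],"dr":[0,0,0],"fingers":0.4},{"xyz":[-30,0,-20],"dr":[0,0,0],"fingers":0.4},{"xyz":[0,0,0],"dr":[0,0,0],"fingers":0.4},{"xyz":[0,0,0],"dr":[0,0,0],"fingers":0.4}]}}

```text
clock: 19.8
eef_pos: [0.5481, 0.1958, 0.2412]
tool_rot: [-0.001, 0.997, -0.082, 0.002]
contact_force: [-0.2, -0.9, 0.0]
gripper_width: 0.035
grip_force: 0.0
```

```bash
cat >> d.py <<'E'
im=robot.camera('wrist');save(im,'w9');im=robot.camera('scene');save(im,'s9')
for c in ['wrist','scene']:
  for n in ['lock_mouth','key_bow','loupe']:
    print(n,[(np.round(r['position'],3),round(r['conf'],2)) for r in robot.mark_of(n,c)[:1]])
a=cv2.imread('pics/w9.png');b=cv2.imread('pics/s9.png')[200:400,280:600]
cv2.imwrite('pics/c9.png',cv2.convertScaleAbs(cv2.hconcat([a[:300,150:500],cv2.resize(b,(430,300))]),alpha=1.4))
E
python3 d.py
```

```text
[0.54813106 0.19583742 0.24115893] [-0.15229132 -0.89538304  0.01807177] [ 0.00179395 -0.00251108  0.0483689 ] 19.8
top0 [ 67  65  64  59  43  27  25  26  24  24  44  60  61  72  71  55  57  62
  62  66  81  87  83  82  72  65  69  92 101 100 101 101 100 100  99  99
  99 101 101 100 100  98  99  98  98]
t7 [ 67  76  74  68  54  43  35  28  29  29  38  62  65  76  84  71  67  71
  73  75  93 101  97  93  88  79  77  93 110 115 116 114 115 115 113 113
 114 114 114 115 113 113 113 112 114]
tl [ 21  30  39  42  48  53  53  53  53  53  53  54  54  52  53  52  55  55
  55  47  33  29  31  29  48  66  70  72  85  81  66  67  71  78  88  92
  96  97  87  76  76 101 112 111 112]
lock_mouth [(array([0.59 , 0.19 , 0.119]), 0.79)]
key_bow [(array([0.594, 0.186, 0.155]), 0.85)]
loupe [(array([0.697, 0.24 , 0.111]), 0.6)]
lock_mouth [(array([0.592, 0.188, 0.118]), 0.65)]
key_bow [(array([0.588, 0.186, 0.15 ]), 0.6)]
loupe [(array([0.698, 0.24 , 0.107]), 0.79)]
```

View pics/c9.png

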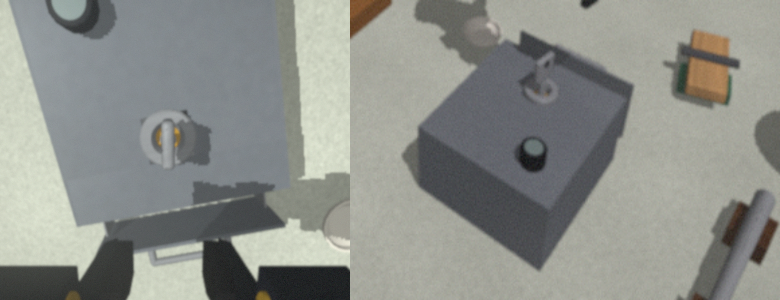

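The wrist view (key at about 168,140) and the scene view (about 543,80) both show the key upright in the lock. The drawer is open and the loupe hasn't moved.

```bash
python3 -c "
from workcell import robot
print(robot.job_done())"
```

```text
the job is handed in; nothing more can be done
None
```

The job is handed in, with no verdict returned: the key went fully home in the lock, the drawer sprang open on the clockwise turn, and I left the key upright in the lock and released it with the gripper clear.

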